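# Clamp a board in the fretwork jig through the guard window

### The job

With the fingertips, push the wooden board along its channel until it lies flush against the end stop of the jig; then reach down through the window of the guard and press the clamp lever fully down, so that its foot sits on the board. Do not touch the guard, do not lift anything, and leave the can, plaque, screwdriver and jar where they are.

Things in the scene. Friction and masses are not known exactly. Their poses are not given: they have to be found in the camera images.
- jig: Fixed clamping jig, yaw within 17 degrees. Aluminium base 12 mm thick, x -160 to 110, y -170 to 130 mm; origin on the table under the channel's centre line. The channel for the board runs along the jig's y between two wooden rails (inner faces x = -47 and 47 mm, tops 24 mm above the table, y -170 to 110 mm). Its -x side is towards the robot.
- stop (a point): Middle of the steel end stop's face, at jig y = +100 mm; the board's +y end is to lie against it. Stop 120 mm wide, top 38 mm above the table. Axes as the jig's.
- board: Loose wooden board 90 (x) by 180 (y) by 18 mm, about 0.18 kg, flat in the channel on the base, axes as the jig's. Origin at the centre of its underside, 90 mm from each end. It starts 30 to 70 mm short of the stop; home, its origin is at jig y = +10 mm. Push its -y end, which is clear of the guard, towards +y; it slides easily.
- guard: Fixed grey sheet-steel guard over the lever's pad, on the robot's side of the channel; not to be touched. Level top frame 118 by 118 mm, bars 14 mm wide, 4 mm thick, top 90 mm above the table, skirts 28 mm down on three sides, four legs. Origin on the table under the window's centre, at jig x = -95, y = +50 mm; axes as the jig's.
- window (a point): Centre of the guard's square window, 90 by 90 mm, at the top face of the frame, 90 mm above the table; axes as the jig's.
- lever_pad (a point): Centre of the top of the lever's black plastic pad, 40 by 36 mm, seen through the window below its middle. Raised it is about 80 mm above the table; with the foot on the board 52 mm, so it goes down about 28 mm.
- lever (a joint): Clamp lever, rad: 0 raised, grows as its pad is pressed down; starts at 0 to 0.03; at 0.16 its rubber foot meets the board. Pivot at jig x = 80, y = 50 mm, 46 mm above the table; the lever reaches over the channel towards the robot, foot 80 and pad 175 mm from it. Stiff pivot: 2 to 3 N on the pad moves it and it stays where left; on the board the force rises steeply, 6 to 10 N is plenty.
- can: Bystander: upright spray can, 52 mm wide, 170 mm tall, beyond the jig's stop. Origin at the centre of its underside.
- plaque: Bystander: finished wooden plaque, 100 by 120 by 8 mm, flat on the table to the robot's right of the jig. Origin at the centre of its underside.
- screwdriver: Bystander: screwdriver 180 mm long, lying on the table beyond the jig.
- jar: Bystander: jar 56 mm wide, 75 mm tall, to the robot's right of the jig. Origin at the centre of its underside.
Things that resemble listed ones, but are neither listed nor needed, are in the scene too. Of the things that look like the board, the largest one is meant.

How it is judged (in metres and radians):
On the way, in this order (a step that is already met when the one before it is completed fails the run):
1. the board is pushed home against the stop (within 3 mm) while the lever is still raised (below 0.1 rad) (y of board in the frame of jig above 0.007 m and value of joint lever below 0.1 rad), for 0.2 s.
2. the lever is pressed fully down (over 0.148 rad) with the fingers in the guard window (value of joint lever above 0.148 rad and x of the grasp point in the frame of window between -0.05 and 0.05 m and y of the grasp point in the frame of window between -0.05 and 0.05 m and z of the grasp point in the frame of window below 0.01 m), for 0.05 s.
At the end, for the whole second after the job is handed in: The board lies flat in the channel within 3 mm of the stop, at rest, and the lever is down on it (over 0.148 rad, that is the foot within 1 mm of the board) and stays there (y of board in the frame of jig above 0.007 m and value of joint lever above 0.148 rad and z of board in the frame of jig below 0.014 m and linear speed of board below 0.01 m/s and velocity of joint lever below 0.02 rad/s); the robot touches nothing.
It fails at once if the robot touches the guard (contact force between any of the fingers, the arm and guard above 0.3 N).
It fails at once if the board is lifted more than 10 mm or tipped (z of board in the frame of jig above 0.022 m or angle between board's own z axis and vertical above 0.15 rad).
It fails at once if the can, plaque, screwdriver or jar is moved more than 20 mm (distance of any of can, plaque, screwdriver, jar from where it was at the start of the episode above 0.02 m).
It also fails if it takes over 48 s, if anything falls off the work surface, if the arm or the gripper's body presses on something with over 40 N, if the wrist force passes 120 N, or if a joint passes its speed limit or range.

### The arm

A 6-joint arm with a two-finger parallel gripper is mounted at the origin on the work surface. World frame = base frame: x ahead of the robot, y to its left, z up, the work surface at z = 0. Lengths are in m, angles in degrees, forces in N, time in s.
With the tool pointing down it reaches from about 0.325 to 0.775 m from the base axis. Payload 5.5 kg.
Tool frame: the origin (TCP) lies midway between the tips of the shut fingers; the grasp point (between the pads) lies 19 mm behind it; z points along the fingers, x is the direction in which the jaws open and shut, and the axes are right-handed (so a half turn about z gives the same grasp; the last joint's range is limited). The gripper opens to 85 mm and grips with 20 to 120 N. Pads are 22 mm wide; open, the fingers measure 114 mm over their backs; the gripper's body (76 mm by 85 mm) begins 54 mm behind the grasp point. The pads swing forward as they close: fully open they stand 13 mm farther back than shut.
Start: joints at [-78.478, 5.22, 70.514, -0, 104.267, -3.249], TCP at [0.153, -0.58, 0.231] pointing down, gripper open.
Joint ranges: [-164.24, 164.24], [-49.07, 125.15], [9.68, 141.18], [-86.29, 266.29], [3.28, 154.24], [-151.56, 151.56]. Speed limits (degrees/s): [147.25, 147.25, 172.46, 180, 180, 180].

### API

Orientations are given as a 3x3 rotation matrix whose columns are the frame's x, y, z axes.
In Python, from station import ctrl, imaging, finish_job gives the robot as it stands.
- The arm moves only by the tool apply_moves, never from a script. Its argument "plan" is a list of rows, each a list of 6 numbers: the shift along the tool's x, y, z in cm, then the turn, a rotation vector about the tool's x, y, z in degrees. In form: [[tx, ty, tz, wx, wy, wz], ...]. A call has 1 to 20 rows; each row shifts and turns the commanded pose from where the row before left it, along the tool's axes as they then stand; what a row does not reach is not made up. A row lasts 1/8 s, in which the tool goes at most 62.5 mm and 10.7 degrees, less where a joint would pass 70% of its speed; a pose out of reach is approached as far as the arm can. A call with a gripper value outside its range is refused whole. "jaw" is the opening in per cent of the stroke, from 0 (shut) to 100 (fully open), set as the call begins (left out, the last holds). The fingers move at their own pace and stop on an object; "force" is the grip in N (left out, the last holds). Time passes only in rows, so rows that do not move let the fingers close. It gives the time, the measured TCP pose, the force and the opening at its end, in the units of the state.
- ctrl.state(): the state, without advancing time (a new reading comes with each control period).
- imaging.read_camera(name): name is "side" or "top"; returns a dict with "image" (480x640x3 uint8, red, green, blue), "z_map" (480x640 float32, m along the optical axis (not along the pixel's ray), 0 where there is no reading), "K" (3x3 intrinsics, pixels), "origin" and "orientation" of the camera in the world. Camera axes: x right, y down, z forward; pixel columns grow to the right and rows downward; lengths in m; the calibration is good to about 2 mm. A picture is of the moment at which its call begins.
- finish_job(): hands the job in, once; it reports no verdict.
The state is a dict: "t": time; "qpos": joint angles; "joint_velocities": joint speeds; "joint_torque": joint torques, N m; "eef_pos": TCP position; "ee_rot": TCP orientation; "ft_force": force on the tool from outside, world axes, zero at the start; "moment": the same for the moment, N m; "grip_width": finger opening in m.
Only numpy, scipy, OpenCV 4.12 (cv2) and the standard library are available. Lean on these libraries where they do the work, as an engineer would, in place of code of your own. Each camera call takes 0.05 s, during which the arm holds its last target. There are 200 camera calls.

## Working session

There is one attempt and no reset: what is moved stays moved. The work goes in short steps, Python scripts to look and compute and a tool call to move; the robot and the scene stay as the last step left them, time stands still between calls to the robot, and variables do not carry over. Pictures are saved under pics/ and viewed, about 8 in all and at most 12, crops included, and the job is handed in when it is done.

Besides the shell and the picture viewer there is one more tool, called after "Call:" as a command line: name --pt "numbers of a row" for each row, then --argument value for the rest. apply_moves: Moves the arm, as the interface text tells. Its arguments: {"type":"object","properties":{"plan":{"type":"array","items":{"type":"array","items":{"type":"number"}}},"jaw":{"type":"number"},"force":{"type":"number"}},"required":["plan"]}

```bash
mkdir -p pics
cat > h.py <<'E'
import numpy as np, cv2
from station import ctrl, imaging, finish_job
def cam(n):
    d=imaging.read_camera(n); 
    z=d["z_map"]; K=d["K"]; v,u=np.mgrid[:480,:640]
    p=np.stack([(u-K[0,2])/K[0,0]*z,(v-K[1,2])/K[1,1]*z,z],-1)
    d["P"]=p@np.array(d["orientation"]).T+np.array(d["origin"]); d["P"][z==0]=np.nan
    return d
def save(d,n,crop=None,s=1):
    im=d["image"][:,:,::-1]
    if crop: im=im[crop[1]:crop[3],crop[0]:crop[2]]
    cv2.imwrite("pics/"+n,cv2.resize(im,None,fx=s,fy=s,interpolation=cv2.INTER_CUBIC))
E
python3 - <<'E'
from h import *
for n in("top","side"):
    d=cam(n); save(d,n+"0.png"); print(n,d["K"],d["origin"],d["orientation"]); np.savez(n+"0.npz",P=d["P"],im=d["image"])
s=ctrl.state();print(s)
E
```

```text
top [[444.04968167   0.         316.5547203 ]
 [  0.         444.04968167 237.96616597]
 [  0.           0.           1.        ]] [0.47547618 0.05656719 1.1218114 ] [[ 0.00634717 -0.99226121  0.12400569]
 [-0.99997692 -0.00659858 -0.00161681]
 [ 0.00242256 -0.12399256 -0.99228019]]
side [[456.20334803   0.         318.27196195]
 [  0.         456.20334803 238.74670818]
 [  0.           0.           1.        ]] [ 0.55528469 -0.95115759  0.641685  ] [[ 0.9988255  -0.00109478  0.04843987]
 [-0.04334732 -0.46686425  0.88326597]
 [ 0.02164786 -0.88432832 -0.46636338]]
{'t': 0.1, 'qpos': array([-7.84793983e+01,  5.26115152e+00,  7.05741793e+01, -3.80484891e-04,
        1.04266381e+02, -3.25001245e+00]), 'joint_velocities': array([-8.83482231e-02, -6.83374059e-02, -1.51836083e-01,  2.30113898e-02,
        8.75928716e-05, -1.08775103e-01]), 'joint_torque': array([ 1.60752821e-03, -4.60219538e+01, -4.19218647e+01, -1.64545654e-04,
        1.05913737e-02,  1.24753296e-06]), 'eef_pos': array([ 0.15290393, -0.57993891,  0.23024719]), 'ee_rot': array([[ 2.54947964e-01, -9.66954707e-01, -3.60849078e-04],
       [-9.66953149e-01, -2.54948202e-01,  1.73814664e-03],
       [-1.77270690e-03, -9.42127938e-05, -9.99998424e-01]]), 'ft_force': array([ 0.05989803, -0.30550019, -0.30721843]), 'moment': array([0.01453268, 0.02952025, 0.02852982]), 'grip_width': 0.08530480730410177}
```

View pics/top0.png

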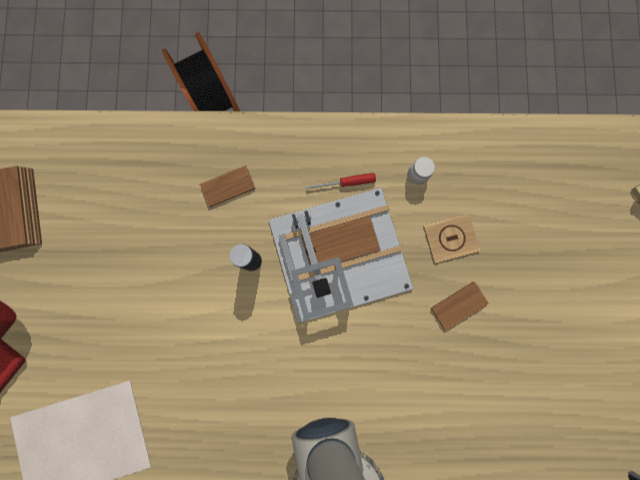

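View pics/side0.png

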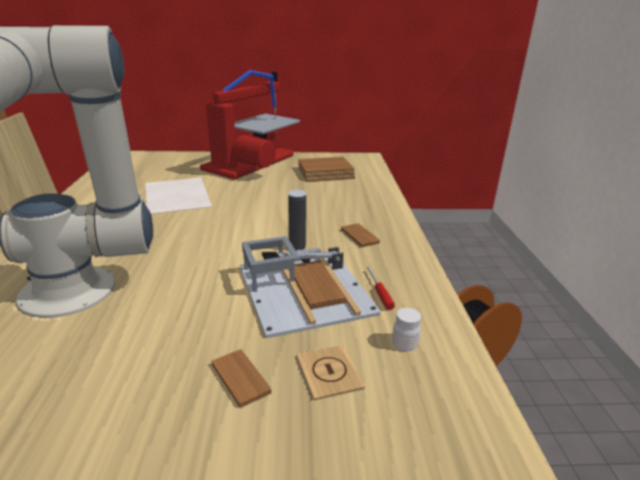

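Top view: jig centred near (340,255), board's free end near (380,237), guard window near (322,288) with the black pad in it. The plaque is at (452,238), the jar at (422,170), the can at (245,258) and the screwdriver at (340,183). The side view agrees.

Run:
```python
from h import *
d=cam("top"); save(d,"crop.png",(255,175,425,330),4.5)
P=d["P"]; im=d["image"]; hsv=cv2.cvtColor(im,cv2.COLOR_RGB2HSV)
roi=np.zeros((480,640),bool); roi[175:335,255:425]=1
K=d["K"];R=np.array(d["orientation"]);o=np.array(d["origin"])
def ray(uv,z):
    uv=np.atleast_2d(uv); r=np.c_[(uv-K[:2,2])/K[0,0],np.ones(len(uv))]@R.T
    return o+r*((z-o[2])/r[:,2])[:,None]
def rect(m,z,name):
    m=m.astype(np.uint8); c=max(cv2.findContours(m,cv2.RETR_EXTERNAL,cv2.CHAIN_APPROX_NONE)[0],key=cv2.contourArea)[:,0,:].astype(float)
    w=ray(c,z); r=cv2.minAreaRect((w[:,:2]*1000).astype(np.float32)); print(name,np.round(r[0],1),np.round(r[1],1),round(r[2],2)); return r
S=hsv[...,1];V=hsv[...,2]
g=roi&(P[...,2]>.078)&(P[...,2]<.1)&(V>70)&(S<60); rect(g,.09,"guard")
print("guard z",np.nanmedian(P[g],0))
rect(roi&(S<60)&(P[...,2]<.02)&(P[...,2]>.005),.012,"base")
b=roi&(S>110)&(V<150)&(P[...,2]>.015); rect(b,.030,"board")
pad=roi&(V<45)&(P[...,2]>.06); rect(pad,.08,"pad"); print("pad",pad.sum(),np.nanmedian(P[pad],0))
print("board med",np.nanmedian(P[b],0))
print(hsv[240,345],hsv[287,320],hsv[215,360])
```

```text
guard [489.3  43. ] [117.9 117.7] 16.7
guard z [0.48772843 0.04360263 0.0893253 ]
base [515.1 -97.6] [ 98.6 154.6] 16.64
board [604.9 -13.8] [ 89.3 154.7] 16.48
pad [489.8  43.5] [36.  32.1] 16.44
pad 259 [0.49290125 0.04611364 0.07645715]
board med [ 0.60978671 -0.02068499  0.02921699]
[ 13 127 129] [150   8  32] [ 17 102 173]
```

View pics/crop.png

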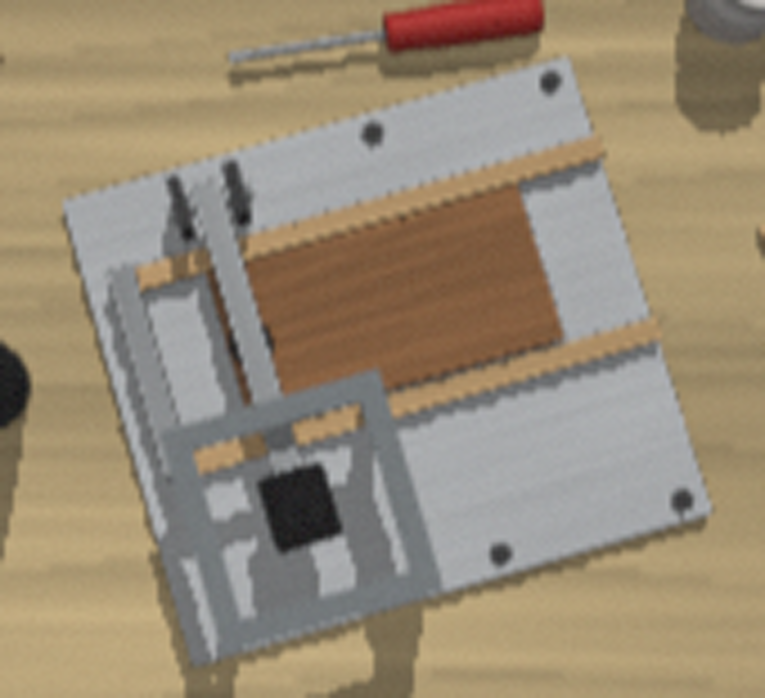

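Yaw is 16.6°, jig origin is about (0.595, 0.022), and the board's free end is at jig y ≈ -115 mm. First move: shut the jaws, turn, and travel above the free end of the channel.

Call:
apply_moves --pt "0 0 0 0 0 -10.2" --pt "0 0 0 0 0 -10.2" --pt "0 0 0 0 0 -10.2" --pt "0 0 0 0 0 -10.2" --pt "0 0 0 0 0 -10.2" --pt "0 0 0 0 0 -10.2" --pt "0 0 0 0 0 -10.2" --pt "0 0 0 0 0 -10.2" --pt "0 0 0 0 0 -10.2" --pt "0 0 0 0 0 0" --jaw 0 --force 30

```text
t: 1.4
eef_pos: [0.1529, -0.5801, 0.2309]
ee_rot: [[0.959, 0.284, -0.0], [0.284, -0.959, 0.001], [0.0, -0.001, -1.0]]
ft_force: [0.9, -0.7, -0.9]
grip_width: -0.0
```

Call:
apply_moves --pt "3.5 -1.79 0 0 0 0" --pt "3.5 -1.79 0 0 0 0" --pt "3.5 -1.79 0 0 0 0" --pt "3.5 -1.79 0 0 0 0" --pt "3.5 -1.79 0 0 0 0" --pt "3.5 -1.79 0 0 0 0" --pt "3.5 -1.79 0 0 0 0" --pt "3.5 -1.79 0 0 0 0" --pt "3.5 -1.79 0 0 0 0" --pt "3.5 -1.79 0 0 0 0" --pt "3.5 -1.79 0 0 0 0" --pt "3.5 -1.79 0 0 0 0" --pt "3.5 -1.79 0 0 0 0" --pt "3.5 -1.79 0 0 0 0" --pt "3.5 -1.79 0 0 0 0" --pt "3.5 -1.79 0 0 0 0" --pt "3.5 -1.79 0 0 0 0" --pt "0 0 0 0 0 0" --pt "0 0 0 0 0 0"

```text
t: 3.78
eef_pos: [0.6362, -0.1191, 0.2309]
ee_rot: [[0.959, 0.283, -0.001], [0.283, -0.959, -0.0], [-0.001, -0.0, -1.0]]
ft_force: [0.1, -1.2, -0.3]
grip_width: 0.0002
```

Call:
apply_moves --pt "0 0 3 0 0 0" --pt "0 0 3 0 0 0" --pt "0 0 3 0 0 0" --pt "0 0 3 0 0 0" --pt "0 0 3 0 0 0" --pt "0 0 2.5 0 0 0" --pt "0 0 2 0 0 0" --pt "0 0 1 0 0 0" --pt "0 0 0.5 0 0 0" --pt "0 0 0.5 0 0 0" --pt "0 0 0.5 0 0 0" --pt "0 0 0 0 0 0" --pt "0 0 0 0 0 0"

```text
t: 5.4
eef_pos: [0.637, -0.1189, 0.0121]
ee_rot: [[0.958, 0.285, 0.002], [0.285, -0.958, -0.0], [0.001, 0.001, -1.0]]
ft_force: [-0.3, -0.1, 3.0]
grip_width: 0.0002
```

Run:
```python
from h import *
s=ctrl.state();print(s["eef_pos"],s["ft_force"]);d=cam("side");save(d,"s1.png",(220,220,420,370),4)
```

```text
[ 0.63704621 -0.11888409  0.0121045 ] [-0.3406177  -0.06126164  2.97968171]
```

View pics/s1.png

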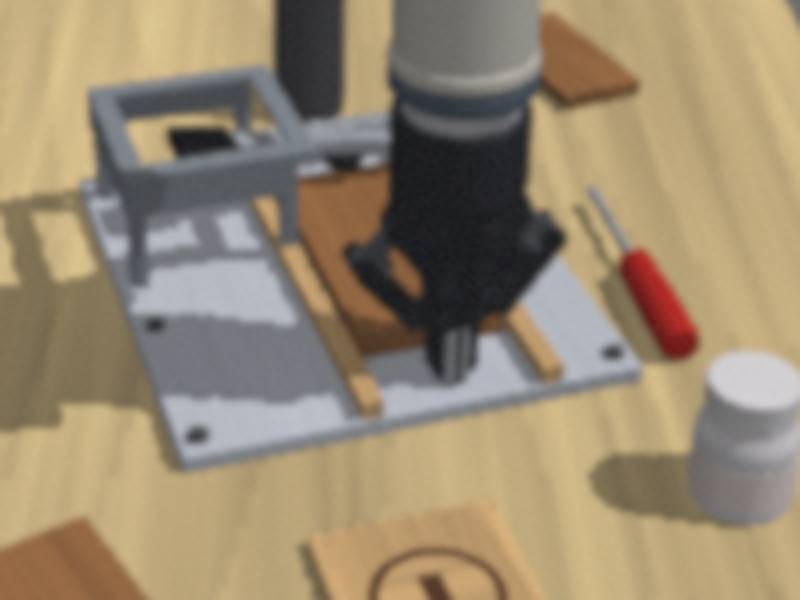

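The descent overshot by 9 mm because my rows added up to more than I meant, so the tip is resting on the base at 3 N, which does no harm. The picture shows the fingers at (455,360), centred between the rails and clear of the board end at (430,335). I'll raise 9 mm and push.

Call:
apply_moves --pt "0 0 -0.9 0 0 0" --pt "0 0 0 0 0 0" --pt "0 -0.5 0 0 0 0" --pt "0 -0.5 0 0 0 0" --pt "0 -0.5 0 0 0 0" --pt "0 -0.5 0 0 0 0" --pt "0 -0.5 0 0 0 0" --pt "0 -0.5 0 0 0 0" --pt "0 -0.5 0 0 0 0" --pt "0 -0.5 0 0 0 0" --pt "0 -0.5 0 0 0 0" --pt "0 -0.3 0 0 0 0" --pt "0 0 0 0 0 0"

```text
t: 7.08
eef_pos: [0.6228, -0.0725, 0.0204]
ee_rot: [[0.958, 0.285, 0.0], [0.285, -0.958, 0.0], [0.0, -0.0, -1.0]]
ft_force: [0.4, -0.0, 0.4]
grip_width: -0.0002
```

Run:
```python
from h import *
s=ctrl.state();print(s["eef_pos"],s["ft_force"]);d=cam("side")
c=np.cos(np.radians(16.5));q=np.sin(np.radians(16.5));A=np.array([[c,q],[-q,c]])
t=s["eef_pos"];P=d["P"].reshape(-1,3);im=d["image"].reshape(-1,3)
j=(P[:,:2]-t[:2])@A.T; h=P[:,2]-t[2]
dark=(im.max(1)<90)&(np.abs(j)<.09).all(1)&(h<.16)&(h>-.01)
for lo in np.arange(0,.16,.01):
    m=dark&(h>=lo)&(h<lo+.01)
    if m.sum()>3: print(round(lo,2),m.sum(),np.round(np.percentile(j[m,0],[2,98])*1e3),np.round(np.percentile(j[m,1],[2,98])*1e3))
J=np.array([.5946,.0223]);print("tcp jig",A@(t[:2]-J))
```

```text
[ 0.62275983 -0.07251051  0.02036936] [ 0.41983425 -0.04851416  0.35630472]
0.0 82 [-46.   5.] [-12.  48.]
0.01 45 [-46.  15.] [-13.  43.]
0.02 35 [-15.  11.] [-13.   4.]
0.03 28 [-35.  11.] [-14.  43.]
0.04 73 [-32.  24.] [-16.   9.]
0.05 138 [-36.  35.] [-16.   9.]
0.06 117 [-45.  39.] [-19.   7.]
0.07 128 [-51.  49.] [-20.   6.]
0.08 168 [-61.  52.] [-20.   3.]
0.09 197 [-61.  52.] [-22.   5.]
0.1 167 [-45.  35.] [-23.   2.]
0.11 95 [-42.  34.] [-15.   4.]
0.12 33 [-39.  19.] [-37.   2.]
0.13 127 [-38.  23.] [-40.   3.]
0.14 131 [-38.  23.] [-41.  -5.]
0.15 135 [-38.  24.] [-39.  -5.]
tcp jig [ 7.25624113e-05 -9.89040113e-02]
```

The knuckles widen only above 45 mm from the tip, so they clear the window. I'll continue the push gently to the stop.

Call:
apply_moves --pt "0 -0.2 0 0 0 0" --pt "0 -0.2 0 0 0 0" --pt "0 -0.1 0 0 0 0" --pt "0 -0.1 0 0 0 0" --pt "0 -0.1 0 0 0 0" --pt "0 0 0 0 0 0"

```text
t: 7.88
eef_pos: [0.6208, -0.066, 0.0204]
ee_rot: [[0.958, 0.285, 0.0], [0.285, -0.958, 0.0], [0.0, -0.0, -1.0]]
ft_force: [-0.8, -0.2, 0.1]
grip_width: -0.0001
```

Call:
apply_moves --pt "0 -0.1 0 0 0 0" --pt "0 -0.1 0 0 0 0" --pt "0 -0.1 0 0 0 0"

```text
t: 8.25
eef_pos: [0.6208, -0.0654, 0.0207]
ee_rot: [[0.959, 0.284, 0.002], [0.284, -0.959, -0.004], [0.001, 0.004, -1.0]]
ft_force: [3.8, -9.5, -0.4]
grip_width: 0.0004
```

Call:
apply_moves --pt "0 -0.1 0 0 0 0" --pt "0 -0.1 0 0 0 0"

```text
t: 8.5
eef_pos: [0.6208, -0.0653, 0.0212]
ee_rot: [[0.959, 0.283, 0.004], [0.283, -0.959, -0.007], [0.002, 0.008, -1.0]]
ft_force: [5.1, -14.3, -0.3]
grip_width: 0.0
```

Run:
```python
from h import *
s=ctrl.state();print(s["eef_pos"],s["ft_force"]);d=cam("side");save(d,"s2.png",(230,220,380,332),5)
```

```text
[ 0.62081526 -0.06530493  0.02117745] [  5.13956619 -14.29816491  -0.29873795]
```

View pics/s2.png

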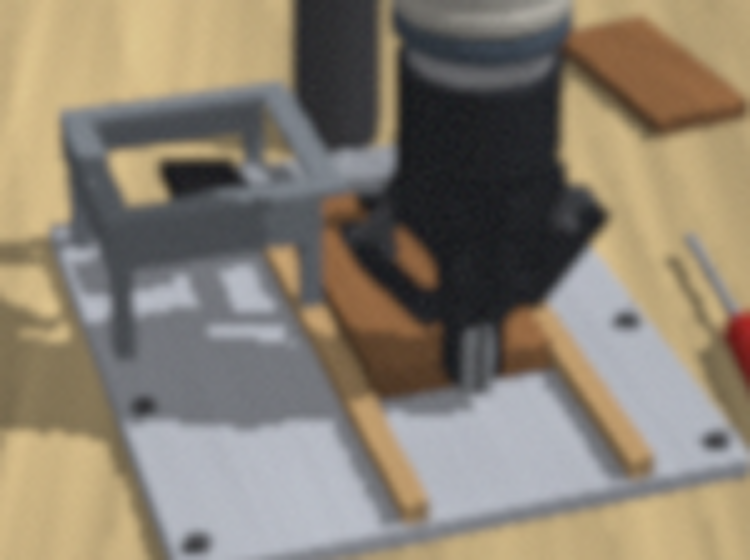

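The board stalled against the stop: force ramped from 0 to 14 N without motion, and TCP jig y is -91.5 mm against -91 expected. The picture shows the board end at (450,380) flush with the fingers and the guard untouched. Next I back off, rise and go over the window.

Call:
apply_moves --pt "0 0.5 0 0 0 0" --pt "0 1 0 0 0 0" --pt "0 1 0 0 0 0" --pt "0 0 -2 0 0 0" --pt "0 0 -4 0 0 0" --pt "0 0 -4 0 0 0" --pt "0 0 -4 0 0 0" --pt "0 0 -2 0 0 0" --pt "-1.5 -2.75 0 0 0 0" --pt "-1.5 -2.75 0 0 0 0" --pt "-1.5 -2.75 0 0 0 0" --pt "-1.5 -2.75 0 0 0 0" --pt "-1.5 -2.75 0 0 0 0" --pt "-1.5 -2.75 0 0 0 0" --pt "-0.5 -0.65 0 0 0 0" --pt "0 0 0 0 0 0" --pt "0 0 0 0 0 0"

```text
t: 10.68
eef_pos: [0.487, 0.0514, 0.1801]
ee_rot: [[0.959, 0.285, -0.0], [0.285, -0.959, -0.0], [-0.0, 0.0, -1.0]]
ft_force: [0.5, -0.6, -0.2]
grip_width: 0.0
```

Run:
```python
from h import *
s=ctrl.state();print(s["eef_pos"],s["ft_force"],s["ee_rot"])
d=np.array([.4893,.0430])-s["eef_pos"][:2];print("to window, tool cm",100*np.array([*d,0])@s["ee_rot"])
d=cam("top")
P=d["P"];im=d["image"];hsv=cv2.cvtColor(im,cv2.COLOR_RGB2HSV)
roi=np.zeros((480,640),bool);roi[190:300,265:425]=1
b=roi&(hsv[...,1]>110)&(hsv[...,2]<150)&(P[...,2]>.015)&(P[...,2]<.04)
c=np.cos(np.radians(16.6));q=np.sin(np.radians(16.6));A=np.array([[c,q],[-q,c]])
j=(P[b][:,:2]-[.5946,.0223])@A.T
print("board y range",np.percentile(j[:,1],[1,99]),j[:,1].min(),b.sum())
save(d,"t2.png",(255,175,425,330),4.5)
```

```text
[0.48698274 0.05143498 0.18012723] [ 0.54168691 -0.58845871 -0.20018195] [[ 9.58652428e-01  2.84579519e-01 -1.38822040e-04]
 [ 2.84579481e-01 -9.58652419e-01 -2.41242185e-04]
 [-2.01734670e-04  1.91761502e-04 -9.99999961e-01]]
to window, tool cm [-1.78975908e-02  8.74565558e-01  1.71318576e-04]
board y range [-0.07680263  0.09626302] -0.07804759461506569 1586
```

View pics/t2.png

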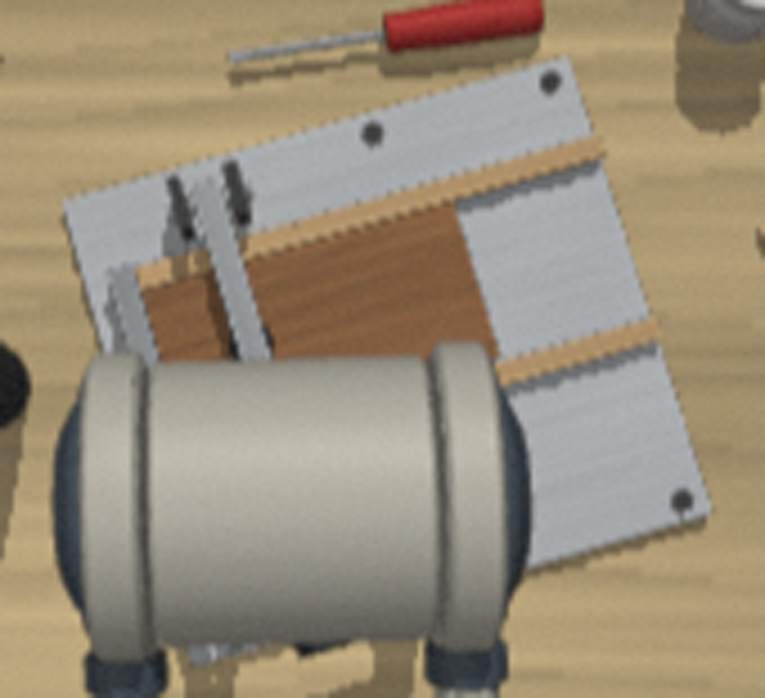

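The board shows no gap at the stop at (148,300). Now I align +0.9 cm in tool y and descend into the window.

Call:
apply_moves --pt "0 0.9 0 0 0 0" --pt "0 0 0 0 0 0" --pt "0 0 2 0 0 0" --pt "0 0 2 0 0 0" --pt "0 0 2 0 0 0" --pt "0 0 1.5 0 0 0" --pt "0 0 1 0 0 0" --pt "0 0 0.5 0 0 0" --pt "0 0 0 0 0 0"

```text
t: 11.85
eef_pos: [0.4892, 0.0434, 0.0904]
ee_rot: [[0.958, 0.285, 0.0], [0.285, -0.958, -0.0], [0.0, 0.0, -1.0]]
ft_force: [1.2, 0.4, -0.1]
grip_width: -0.0002
```

Call:
apply_moves --pt "0 0 0.4 0 0 0" --pt "0 0 0.4 0 0 0" --pt "0 0 0.4 0 0 0" --pt "0 0 0.4 0 0 0" --pt "0 0 0.4 0 0 0" --pt "0 0 0.4 0 0 0" --pt "0 0 0.4 0 0 0" --pt "0 0 0 0 0 0"

```text
t: 12.85
eef_pos: [0.489, 0.0434, 0.0617]
ee_rot: [[0.958, 0.285, -0.0], [0.285, -0.958, 0.0], [-0.0, -0.0, -1.0]]
ft_force: [-0.3, 1.4, 0.2]
grip_width: 0.0001
```

Call:
apply_moves --pt "0 0 0.3 0 0 0" --pt "0 0 0.3 0 0 0" --pt "0 0 0.2 0 0 0" --pt "0 0 0.1 0 0 0" --pt "0 0 0 0 0 0"

```text
t: 13.48
eef_pos: [0.4891, 0.0434, 0.0531]
ee_rot: [[0.958, 0.285, 0.0], [0.285, -0.958, 0.0], [0.0, -0.0, -1.0]]
ft_force: [0.6, -0.5, 0.3]
grip_width: -0.0002
```

Call:
apply_moves --pt "0 0 0.1 0 0 0" --pt "0 0 0.1 0 0 0" --pt "0 0 0 0 0 0"

```text
t: 13.85
eef_pos: [0.4892, 0.0434, 0.052]
ee_rot: [[0.958, 0.285, 0.001], [0.285, -0.958, 0.0], [0.001, 0.0, -1.0]]
ft_force: [-2.7, 0.4, 5.9]
grip_width: -0.0002
```

Force is rising at exactly 52 mm, so the foot is on the board. A little more force makes sure.

Call:
apply_moves --pt "0 0 0.1 0 0 0" --pt "0 0 0 0 0 0" --pt "0 0 0 0 0 0"

```text
t: 14.22
eef_pos: [0.4892, 0.0434, 0.0519]
ee_rot: [[0.958, 0.285, 0.001], [0.285, -0.958, 0.0], [0.001, 0.0, -1.0]]
ft_force: [-5.2, -0.3, 10.2]
grip_width: 0.0002
```

Call:
apply_moves --pt "0 0 -0.2 0 0 0" --pt "0 0 -0.5 0 0 0" --pt "0 0 -1.5 0 0 0" --pt "0 0 -2.5 0 0 0" --pt "0 0 -2.5 0 0 0" --pt "0 0 -3 0 0 0" --pt "0 0 -3 0 0 0" --pt "0 3 -1 0 0 0" --pt "0 4 0 0 0 0" --pt "0 4 0 0 0 0" --pt "0 4 0 0 0 0" --pt "0 4 0 0 0 0" --pt "0 4 0 0 0 0" --pt "0 4 0 0 0 0" --pt "0 0 0 0 0 0" --pt "0 0 0 0 0 0"

```text
t: 16.23
eef_pos: [0.5661, -0.2151, 0.1927]
ee_rot: [[0.959, 0.285, 0.0], [0.285, -0.959, 0.0], [0.0, -0.0, -1.0]]
ft_force: [0.0, -0.4, -0.5]
grip_width: -0.0002
```

Run:
```python
from h import *
s=ctrl.state();print(s["eef_pos"],s["ft_force"])
d=cam("top")
P=d["P"];im=d["image"];hsv=cv2.cvtColor(im,cv2.COLOR_RGB2HSV)
c=np.cos(np.radians(16.6));q=np.sin(np.radians(16.6));A=np.array([[c,q],[-q,c]])
j=(P[...,:2]-[.5946,.0223])@A.T
b=(hsv[...,1]>110)&(hsv[...,2]<150)&(P[...,2]>.02)&(P[...,2]<.04)&(abs(j[...,0])<.045)&(abs(j[...,1])<.15)
print("board y",np.percentile(j[b][:,1],[1,99]),b.sum())
pad=(hsv[...,2]<45)&(abs(j[...,0]+.095)<.04)&(abs(j[...,1]-.05)<.04)&(P[...,2]>.03)
print("pad z",pad.sum(),np.nanmedian(P[pad],0))
save(d,"t3.png",(255,155,465,330),3.7)
```

```text
[ 0.56606789 -0.21511647  0.19271178] [ 0.01044373 -0.35760399 -0.46412064]
board y [-0.07653074  0.09717377] 2045
pad z 202 [0.48851331 0.04336835 0.05137347]
```

View pics/t3.png

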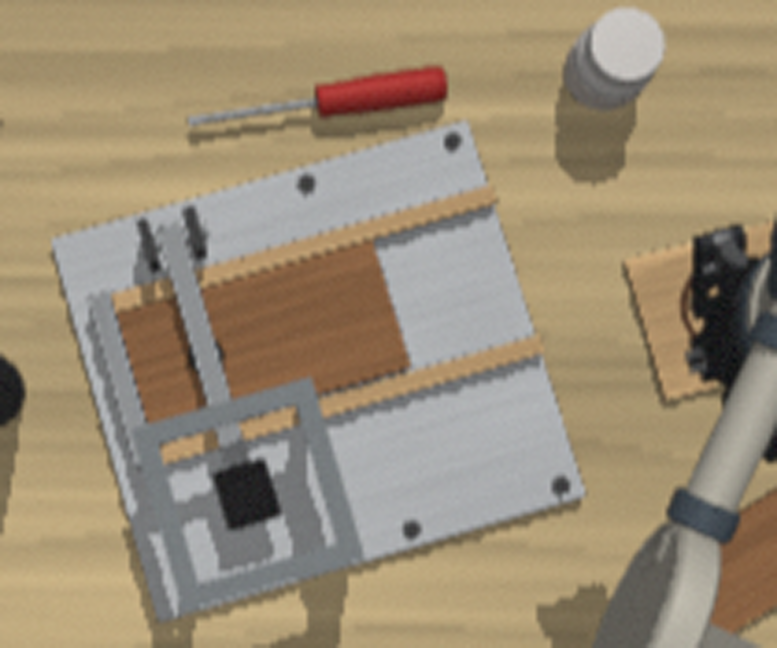

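The board is still flush at the stop at (120,320), and the pad at (247,495) has stayed at 51 mm. The arm is clear, so I'm handing in.

```bash
python3 -c "
from h import *
print(finish_job())"
```

```text
the job is handed in; nothing more can be done
None
```

I pushed the board home with the shut fingers, then pressed the clamp lever down through the guard window with about 10 N. The arm was back clear of everything when I handed in, at about 16 s of the 48 s allowed. The hand-in gave no verdict.

- **Board:** It stalled against the stop at up to 14 N with no further motion. The last picture shows no gap. Colour and depth put its far end at jig y ≈ 97 mm and its near end at −77 mm. Those ends are only 174 mm apart for a 180 mm board because the edge measurements are trimmed.
- **Lever:** The force rose steeply with the tip at 52 mm. After release the pad read 51 mm above the table, so the lever stayed down.
- **Guard and bystanders:** I saw no sign of contact with the guard. In the last picture, the screwdriver and jar look unmoved. The plaque was partly hidden by the arm and the can was mostly out of frame; the fingers never went near either.
- **One slip:** On the first descent the rows I entered added up 1 cm too far. The fingertips rested on the jig base with about 3 N. I raised them 9 mm before pushing, and nothing moved.

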